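Seat a flap valve's flap, then hold it at its balance point

TASK

The flap valve on the bench has just been lapped and blued: take its flap by the bow handle, lower it gently from its back stop onto its seat and leave it there for half a second to take the print. Then swing it back up to its balance point, where its weight stands straight over the hinge pin and it would fall neither way, and finish while still holding it steady there by the handle, so that I can read the print. Never let the flap drop onto its seat or stop, and leave everything else on the bench where it is.

Things in the scene. Friction and masses are not known exactly. Their poses are not given: they have to be found in the camera images.
- flap_valve: flap valve, fixed: flange 220 mm across, 18 mm thick, flat on the bench; on it a neck 128 mm across whose mouth, a bronze seat ring, faces up at 70 mm height. A round steel flap (128 mm across, 7 mm thick) is hinged beside the seat on a level pin between two lugs. Origin: centre of the underside; x points level from the seat's middle through the hinge pin, y runs along the pin, z up.
- flap (a joint): hinge angle of the flap, rad. 0: flat on its seat; grows as it swings up and over; 1.90: on its back stop, 19 degrees past upright on the side away from the seat (the start). Flap and handle weigh 0.87 kg, centre of mass 68 mm from the pin; little friction, so let go it falls to seat or stop. It balances, weight straight over the pin, at 1.65 (4.5 degrees past upright).
- hinge_pin (a point): middle of the hinge pin (the axis the flap turns about), 80 mm from the valve's middle along its x and 88 mm above the bench; same axes as flap_valve, does not turn with the flap.
- handle (a point): the flap's bow handle, on its back near the free edge: a round steel bar 12 mm thick parallel to the pin, 60 mm free between its legs, 42 mm clear of the flap, whose edge reaches 19 mm past it. This point: middle of the bar. At flap angle a it lies at 0.037 sin a - 0.125 cos a along hinge_pin's x and 0.125 sin a + 0.037 cos a above the pin (m). y along the bar, z out of the flap's back.
- blue_tin: bystander, loose, to be left where it is: closed round tin of marking blue, 60 mm across, 55 mm tall; origin on its underside
- spanner: bystander, loose, to be left where it is: steel spanner, 220 mm long, lying flat; origin on its underside
- screwdriver: bystander, loose, to be left where it is: screwdriver, 240 mm long, lying flat; origin on its underside
- bolt: bystander, loose, to be left where it is: hexagon bolt standing on its head, 27 mm across, 65 mm tall; origin on its underside
- gasket: bystander, loose, to be left where it is: flat rubber ring gasket, 116 mm across, 4 mm thick; origin on its underside
- lap_plate: bystander, loose, to be left where it is: round cast-iron lapping plate with a knob on top, 110 mm across, 60 mm tall; origin on its underside
- hammer: bystander, loose, to be left where it is: hammer, 300 mm long, lying flat; origin on its underside

How it is judged:
By the outcome, as a careful person would: the job done as asked, in the order asked, and still so for the second after the job is handed in, while the arm keeps its last pose, push and grip.
It also fails if it takes over 59 s, if anything falls off the work surface, if the arm or the gripper's body presses on something with over 40 N, if the wrist force passes 120 N, or if a joint passes its speed limit or range.

ROBOT

A 6-joint arm with a two-finger parallel gripper is mounted at the origin on the work surface. World frame = base frame: x ahead of the robot, y to its left, z up, the work surface at z = 0. Lengths are in m, angles in rad, forces in N, time in s.
With the tool pointing down it reaches from about 0.325 to 0.9 m from the base axis. Payload 3.5 kg.
Tool frame: the origin (TCP) lies on the centre line of the jaws, within the pads' length; the fingertips stand 8 mm ahead of it and the grasp point (between the pads) lies 11 mm behind it (arm.nose_length is the distance from the TCP to the fingertips, in m); z points along the fingers, y is the line along which they close (so a half turn about z gives the same grasp; the last joint's range is limited). The gripper opens to 85 mm and grips with 20 to 120 N. Pads are 22 mm wide; open, the fingers measure 114 mm over their backs; the gripper's body (76 mm by 85 mm) begins 54 mm behind the grasp point. The pads swing forward as they close: fully open they stand 13 mm farther back than shut.
Start: joints at [1.083, 0.276, -0.026, 1.268, 0, 1.467], TCP at [0.235, 0.579, 0.239] pointing down, gripper open.
Joint ranges: [-3.12, 3.12], [-0.85, 1.88], [-1.08, 1.24], [-1.95, 2.15], [-1.57, 1.53], [-3.14, 3.14]. Speed limits (rad/s): [2.57, 2.57, 3.14, 3.14, 3.14, 3.14].

INTERFACE

Orientations are given as a 3x3 rotation matrix whose columns are the frame's x, y, z axes.
In Python, from workcell import arm gives the robot as it stands. Calls block until the motion is done:
- arm.move_to(position, orientation): joint-space move of the TCP to a pose.
- arm.move_l(position, attitude=None, max_speed=0.15, force_limit=None): straight line of the TCP; attitude=None keeps the orientation; max_speed is the mean speed in m/s. With force_limit (N) it stops when the force on the tool has changed by that much, and returns True; else False.
- arm.movej(angles): joint-space move.
- arm.gripper_to(opening, strength=None): finger opening in m; strength is the grip in N (None keeps the last); returns when the fingers have stopped.
- arm.pause(seconds).
- arm.inverse_kinematics(position, orientation): joint angles nearest the present ones, or None.
- arm.read_state(): the state.
- arm.capture(name): name is "scene" or "top"; returns the picture (400x640x3 uint8, blue, green, red); there is no depth.
- arm.camera_model(name): a dict with "vertical_fov" (degrees; the focal length in pixels is half the picture's height over the tangent of half this angle, whatever the lens; pixels are square), "cx", "cy" (the principal point, pixels), "D" ([k1, k2, p1, p2, k3] as OpenCV has them; the pictures are not rectified), "R" (3x3) and "t" (3): a world point X has camera coordinates R X + t. Camera axes: x right, y down, z forward; pixel columns grow to the right and rows downward; lengths in m; the calibration is good to about 2 mm. A picture is of the moment at which its call begins. camera_model takes no time and is no camera call.
A pose or a line that the arm cannot do raises arm.MotionError and nothing moves.
- arm.close_job(): hands the job in; it is judged then, once.
Trained networks look in the newest picture that a camera, given by its name, has taken for a name from the list of things; names that differ only in an ending like _2 or _b are one class to them, and where a whole thing is asked for, a point or a joint stands for the part that bears it (a point fixed in the world has none). Each returns a list of dicts, best first, with "score" (0 to 1); they miss things now and then, are a little off and sometimes report something else, mostly with a low value. They report only what shows in the picture. A call takes as long as a camera call.
- arm.boxes_of(camera, query): "pixel" ([column, row] in pixels, amid what is visible of it).
- arm.cut_out(camera, query): "region" (400x640 bool, what is visible of it) and "pixel" ([column, row] in pixels, amid what is visible of it).
- arm.spot_point(camera, query): "pixel" ([column, row] in pixels: a listed point, or the origin of a listed thing).
The state is a dict: "time_s": time; "qpos": joint angles; "joint_vel": joint speeds; "effort": joint torques, N m; "tcp_pos": TCP position; "tool_rot": TCP orientation; "wrist_force": force on the tool from outside, world axes, zero at the start; "ft_torque": the same for the moment, N m; "width": finger opening in m; "grip_force": force on a finger pad.
Only numpy, scipy, OpenCV 4.12 (cv2) and the standard library are available. Lean on these libraries where they do the work, as an engineer would, in place of code of your own. Each camera call takes 0.05 s, during which the arm holds its last target. There are 200 camera calls.

## Working session

There is one attempt and no reset: what is moved stays moved. The work goes in short steps, each a Python script; the robot and the scene stay as the last script left them, time stands still between calls to the robot, and variables do not carry over. Pictures are saved under pics/ and viewed, at most 10 in all, crops included, and the job is handed in when it is done.

```bash
mkdir -p pics; cat > h.py <<'E'
import numpy as np, cv2
from workcell import arm
def cam(n):
    m=arm.camera_model(n); f=200/np.tan(np.radians(m["vertical_fov"])/2)
    return np.array([[f,0,m["cx"]],[0,f,m["cy"]],[0,0,1]]),np.array(m["D"],float),np.array(m["R"]),np.array(m["t"])
def proj(n,X):
    K,D,R,t=cam(n); return cv2.projectPoints(np.atleast_2d(X).astype(float),cv2.Rodrigues(R)[0],t,K,D)[0].reshape(-1,2)
def ray(n,p):
    K,D,R,t=cam(n); u=cv2.undistortPoints(np.array([[p]],float),K,D)[0,0]
    d=R.T@np.array([u[0],u[1],1]); return -R.T@t,d/np.linalg.norm(d)
def tri(obs):
    A=np.zeros((3,3));b=np.zeros(3);rs=[ray(n,p) for n,p in obs]
    for o,d in rs: P=np.eye(3)-np.outer(d,d);A+=P;b+=P@o
    X=np.linalg.solve(A,b); return X,[np.linalg.norm((np.eye(3)-np.outer(d,d))@(X-o)) for o,d in rs]
E
python3 - <<'E'
from h import *
for n in("scene","top"):
    im=arm.capture(n); cv2.imwrite(f"pics/{n}0.png",im)
    K,D,R,t=cam(n); print(n,-R.T@t,R[2],K[0,0],D)
obs={}
for q in("flap_valve","hinge_pin","handle"):
    for n in("scene","top"):
        r=arm.spot_point(n,q); print(q,n,[(np.round(x["pixel"],1),round(x["score"],2)) for x in r[:2]])
        if r: obs.setdefault(q,[]).append((n,r[0]["pixel"]))
    if len(obs.get(q,[]))==2: print(q,tri(obs[q]))
for q in("blue_tin","spanner","screwdriver","bolt","gasket","lap_plate","hammer"):
    r=arm.spot_point("top",q)
    if r:
        o,d=ray("top",r[0]["pixel"]); print(q,np.round(o-d*o[2]/d[2],3),r[0]["score"])
print(arm.read_state())
E
```

```text
scene [ 1.17265186 -0.88768642  0.92892055] [-0.49458291  0.6212139  -0.60784951] 514.8615973628148 [-0.07571788  0.          0.          0.          0.        ]
top [ 0.29204217 -0.04277864  1.37888267] [ 0.1567194   0.00384056 -0.9876357 ] 397.1781150154482 [-0.00223216  0.          0.          0.          0.        ]
flap_valve scene [(array([304.7, 249.4]), 0.97)]
flap_valve top []
hinge_pin scene [(array([338.2, 222.5]), 0.67)]
hinge_pin top [(array([333.9, 179.3]), 0.92)]
hinge_pin (array([ 0.58215804, -0.06935782,  0.08789113]), [np.float64(0.0038324353482230766), np.float64(0.0038324353482232145)])
handle scene [(array([367. , 184.7]), 0.77)]
handle top [(array([315.6, 158.6]), 0.61)]
handle (array([ 0.62390486, -0.01367488,  0.19604504]), [np.float64(0.0025891720794898308), np.float64(0.002589172079489744)])
blue_tin [0.468 0.052 0.   ] 0.57
spanner [ 0.644 -0.286  0.   ] 0.84
screwdriver [0.641 0.372 0.   ] 0.71
bolt [ 0.535 -0.258  0.   ] 0.52
gasket [ 0.697 -0.079  0.   ] 0.72
lap_plate [ 0.573 -0.498  0.   ] 0.66
{'time_s': 0.75, 'qpos': array([ 1.08259283e+00,  2.76342822e-01, -2.63566222e-02,  1.26799637e+00,
       -6.32014119e-06,  1.46740694e+00]), 'joint_vel': array([ 1.55492544e-04, -6.38876093e-05, -1.44593925e-03, -7.16887244e-04,
        1.20810670e-03, -2.93869236e-04]), 'effort': array([ 1.20109027e-03, -4.45382452e+01,  2.95518833e+01,  6.39569116e-04,
        1.78629080e-05, -6.88213593e-07]), 'tcp_pos': array([0.23463116, 0.57930886, 0.23936932]), 'tool_rot': array([[-9.26868228e-01,  3.75386846e-01,  5.27242475e-05],
       [ 3.75386850e-01,  9.26868225e-01,  8.58022683e-05],
       [-1.66593868e-05,  9.93193856e-05, -9.99999995e-01]]), 'wrist_force': array([-0.41557805, -0.71210721, -0.19491059]), 'ft_torque': array([ 0.02503571, -0.00281091, -0.03064698]), 'grip_force': 0.0, 'width': 0.08528015638431331}
```

View pics/scene0.png

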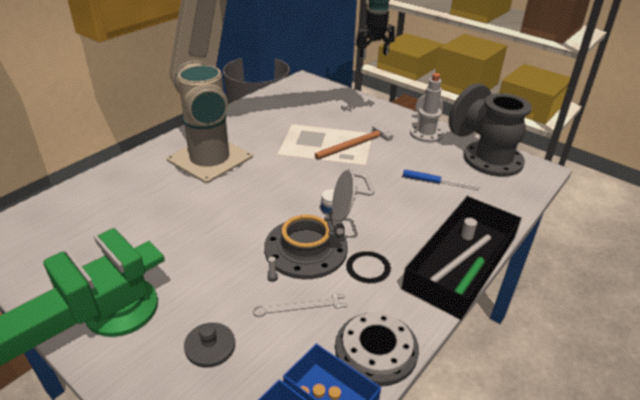

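View pics/top0.png

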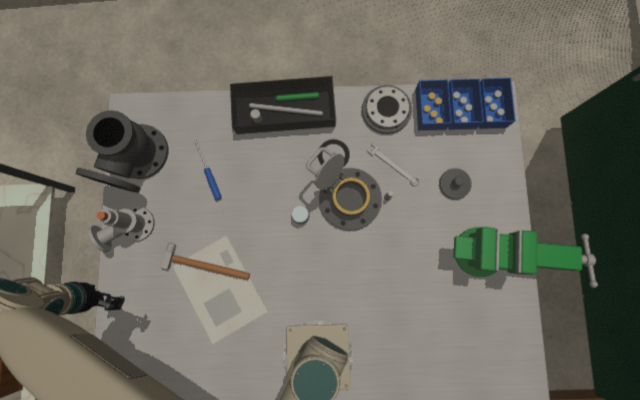

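The scene shows the seat ring at about (305,232), the flap standing at (343,197) and a bow at (365,184). The top view shows the ring at (351,197) and two bow-like parts at (318,158) and (308,192). I'll enlarge both.

```bash
python3 - <<'E'
from h import *
a=cv2.imread("pics/scene0.png")[155:285,245:405]; b=cv2.imread("pics/top0.png")[125:245,280:400]
a=cv2.resize(a,None,fx=4.5,fy=4.5,interpolation=3); b=cv2.resize(b,None,fx=5,fy=5,interpolation=3)
cv2.imwrite("pics/a.png",a);cv2.imwrite("pics/b.png",b)
# seat ring, orange
for n in("scene","top"):
    im=cv2.imread(f"pics/{n}0.png"); h=cv2.cvtColor(im,cv2.COLOR_BGR2HSV)
    m=cv2.inRange(h,(10,110,90),(28,255,255)); 
    box=(slice(200,260),slice(270,345)) if n=="scene" else (slice(165,230),slice(320,385))
    M=np.zeros_like(m);M[box]=m[box]; ys,xs=np.nonzero(M)
    pts=cv2.convexHull(np.stack([xs,ys],1).astype(np.float32)); e=cv2.fitEllipse(pts); print(n,len(xs),e)
    o,d=ray(n,e[0]); print(o+d*(0.07-o[2])/d[2])
E
```

```text
scene 538 ((305.5186462402344, 230.70506286621094), (32.45132064819336, 48.93484115600586), 89.43104553222656)
[ 0.52885682 -0.12913009  0.07      ]
top 370 ((350.68841552734375, 195.7433624267578), (36.71575164794922, 37.10676956176758), 87.2876968383789)
[ 0.52532574 -0.12668064  0.07      ]
```

View pics/a.png

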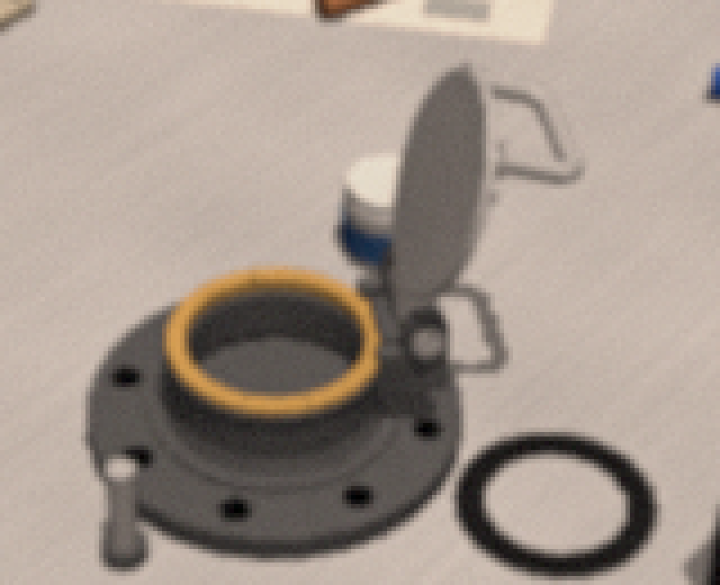

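View pics/b.png

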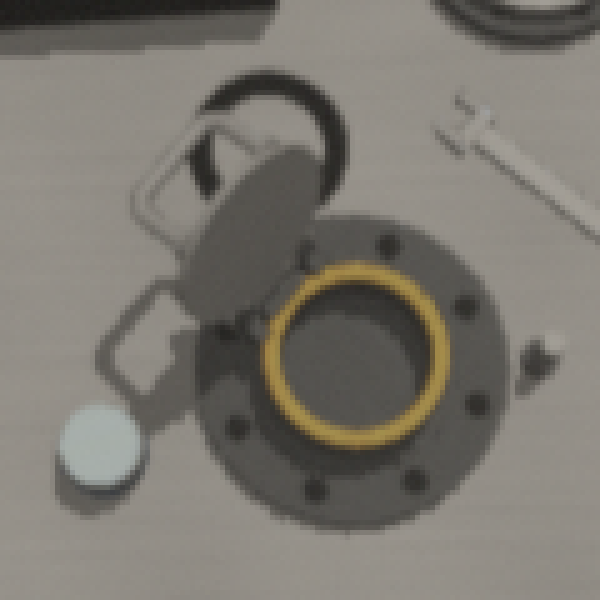

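The second "bow" is the handle's shadow on the bench. The real bar runs between scene pixels (365,178) and (373,193), and between top pixels (307,166) and (322,149). The blue tin is at top (300,214) and the bolt is right of the flange. Next I fit the valve's x, y and yaw to all the observations and check that the arc is reachable.

```bash
cat >> h.py <<'E'
from scipy.optimize import least_squares
def hloc(a): return 0.037*np.sin(a)-0.125*np.cos(a), 0.125*np.sin(a)+0.037*np.cos(a)
def frame(yaw): return np.array([np.cos(yaw),np.sin(yaw),0]),np.array([-np.sin(yaw),np.cos(yaw),0])
def tool(yaw,tilt,flip=1):
    u,v=frame(yaw); z=np.array([0,0,-1])*np.cos(tilt)-u*np.sin(tilt)
    x=flip*v; return np.column_stack([x,np.cross(z,x),z])
def bar(pin,yaw,a):
    du,dz=hloc(a); return pin+frame(yaw)[0]*du+np.array([0,0,dz])
G=-0.011 # grasp point along tool z
E
cat > fit.py <<'E'
from h import *
from collections import defaultdict
obs=defaultdict(list)
for n in("scene","top"):
    arm.capture(n)
    for q in("hinge_pin","handle","flap_valve"):
        for k in range(3):
            r=arm.spot_point(n,q)
            if r and r[0]["score"]>.4: obs[n,q].append(r[0]["pixel"])
for k in obs: obs[k]=np.array(obs[k]); print(k,obs[k].mean(0),np.ptp(obs[k],axis=0))
hand=[("scene",(365,177.7),1),("scene",(373,193),-1),("top",(307,166),1),("top",(322.4,148.6),-1)] # corners
def pts(p):
    c=np.array([p[0],p[1],0]);u,v=frame(p[2]);pin=c+.08*u+[0,0,.088]
    return c,u,v,pin,bar(pin,p[2],1.9)
def res(p,split=False):
    c,u,v,pin,b=pts(p); r=[]; nm=[]
    T={"hinge_pin":pin,"handle":b,"flap_valve":c}
    for (n,q),o in obs.items():
        r+=list((proj(n,T[q])[0]-o.mean(0))); nm+=[n+q]*2
    for n,o in(("scene",(305.5,230.7)),("top",(350.69,195.74))):
        r+=list(2*(proj(n,c+[0,0,.07])[0]-o)); nm+=[n+"ring"]*2
    for n,o,s in hand: r+=list(proj(n,b+s*v*.033)[0]-o); nm+=[n+"corner%d"%s]*2
    return (np.array(r),nm) if split else np.array(r)
s=least_squares(res,[.527,-.128,.85],loss="soft_l1"); print(s.x,np.degrees(s.x[2]))
r,nm=res(s.x,True)
for i in range(0,len(r),2): print(nm[i],r[i:i+2].round(1))
print("heights: ring",tri([("scene",(305.5,230.7)),("top",(350.69,195.74))]),"bar",tri([("scene",(369,185.4)),("top",(314.7,157.3))]))
c,u,v,pin,b=pts(s.x); np.savez("fit.npz",pin=pin,yaw=s.x[2]); print("pin",pin,"bar",b)
for f in(1,-1):
  for k in(0,.1,.2,.33):
    print(f,k,[None if q is None else q.round(2).tolist() for q in[arm.inverse_kinematics(bar(pin,s.x[2],a)+np.array([0,0,h])-G*tool(s.x[2],k*a/1.9,f)[:,2],tool(s.x[2],k*a/1.9,f)) for a,h in((1.9,.12),(1.9,0),(0,0))]])
E
python3 fit.py
```

```text
('scene', 'hinge_pin') [335.1 221.8] [0. 0.]
('scene', 'handle') [439.3 185.7] [0. 0.]
('scene', 'flap_valve') [303.5 248.5] [0. 0.]
('top', 'hinge_pin') [334.4 181.4] [0. 0.]
('top', 'handle') [313.  156.5] [0. 0.]
('top', 'flap_valve') [349.5 197.7] [0. 0.]
[ 0.526471   -0.12731528  0.85671734] 49.086287921224226
scenehinge_pin [ 1.2 -0.1]
scenehandle [-71.   -0.2]
sceneflap_valve [1.6 1.6]
tophinge_pin [-2. -2.]
tophandle [0.8 0.3]
topflap_valve [0.2 1.2]
scenering [-0.5 -1.5]
topring [ 0.3 -0.7]
scenecorner1 [0.  0.1]
scenecorner-1 [-1.4  0.4]
topcorner1 [-0.1 -1.1]
topcorner-1 [-1.8  0.2]
heights: ring (array([ 0.52617844, -0.12662868,  0.06681988]), [np.float64(0.00037791826345685565), np.float64(0.0003779182634567415)]) bar (array([ 0.62838013, -0.01107608,  0.19466781]), [np.float64(0.0024365813036100626), np.float64(0.002436581303610188)])
pin [ 0.57886473 -0.06685954  0.088     ] bar [ 0.62826174 -0.00986165  0.1943258 ]
1 0 [[-0.12, 0.26, 0.08, 1.4, 0.0, 0.6], [-0.12, 0.31, -0.1, 1.16, 0.0, 0.6], [-0.44, 0.2, -0.41, 0.96, 0.0, 0.28]]
1 0.1 [[-0.08, 0.3, 0.14, 1.47, -0.08, 0.63], [-0.08, 0.36, -0.04, 1.23, -0.08, 0.63], [-0.44, 0.2, -0.41, 0.96, 0.0, 0.28]]
1 0.2 [[-0.05, 0.35, 0.19, 1.54, -0.16, 0.67], [-0.05, 0.4, 0.02, 1.31, -0.16, 0.67], [-0.44, 0.2, -0.41, 0.96, 0.0, 0.28]]
1 0.33 [[-0.01, 0.41, 0.26, 1.64, -0.25, 0.73], [-0.01, 0.47, 0.09, 1.41, -0.25, 0.73], [-0.44, 0.2, -0.41, 0.96, 0.0, 0.28]]
-1 0 [[-0.12, 0.26, 0.08, 1.4, 0.0, -2.55], [-0.12, 0.31, -0.1, 1.16, 0.0, -2.55], [-0.44, 0.2, -0.41, 0.96, 0.0, -2.87]]
-1 0.1 [[-0.08, 0.3, 0.14, 1.47, -0.08, -2.51], [-0.08, 0.36, -0.04, 1.23, -0.08, -2.51], [-0.44, 0.2, -0.41, 0.96, 0.0, -2.87]]
-1 0.2 [[-0.05, 0.35, 0.19, 1.54, -0.16, -2.47], [-0.05, 0.4, 0.02, 1.31, -0.16, -2.47], [-0.44, 0.2, -0.41, 0.96, 0.0, -2.87]]
-1 0.33 [[-0.01, 0.41, 0.26, 1.64, -0.25, -2.41], [-0.01, 0.47, 0.09, 1.41, -0.25, -2.41], [-0.44, 0.2, -0.41, 0.96, 0.0, -2.87]]
```

```bash
python3 - <<'E'
from h import *
f=np.load("fit.npz");pin,yaw=f["pin"],float(f["yaw"])
s=arm.read_state(); arm.move_l(s["tcp_pos"]+[0,0,.15],max_speed=.25)
T=tool(yaw,.33); b=bar(pin,yaw,1.9); tz=T[:,2]; P=b-G*tz
arm.gripper_to(.040,30)
arm.move_to(P-.11*tz,T)
print(arm.read_state()["time_s"],arm.read_state()["width"])
print("hit",arm.move_l(P,max_speed=.06,force_limit=5))
s=arm.read_state();print(s["tcp_pos"],P,s["wrist_force"],s["width"])
cv2.imwrite("pics/s1.png",cv2.resize(arm.capture("scene")[120:270,260:440],None,fx=4,fy=4,interpolation=3))
E
```

```text
5.5167 0.03992652629001829
hit False
[ 0.62624154 -0.01249403  0.1842807 ] [ 0.62592729 -0.01255531  0.18391933] [ 0.13393648 -0.10041255  0.18404012] 0.039847863545415904
```

View pics/s1.png

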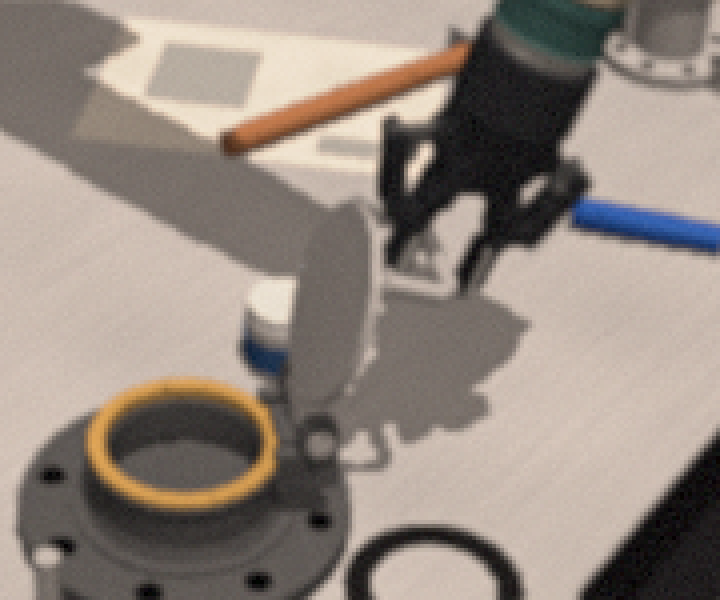

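The fingers straddle the bar at about (430,275) in the crop, with the left finger inside the bow and clear of the flap. Next I feel for the bar against the stop, centre on it, and grip.

```bash
python3 - <<'E'
from h import *
f=np.load("fit.npz");pin,yaw=f["pin"],float(f["yaw"])
T=tool(yaw,.33); tz=T[:,2]; e=T[:,1]*np.sign(T[:,1]@frame(yaw)[0]); b=bar(pin,yaw,1.9)
s=arm.read_state(); p0=s["tcp_pos"]
hit=arm.move_l(p0+.024*e,max_speed=.012,force_limit=3)
s=arm.read_state(); w=s["width"]
off=(s["tcp_pos"]-b)@e-(w/2-.006)
print("hit",hit,"moved",(s["tcp_pos"]-p0)@e,"bar offset along e",off,s["wrist_force"],w)
np.savez("off.npz",off=off)
if hit and abs(off)<.012:
    arm.move_l(b-G*tz+off*e,max_speed=.03)
    arm.gripper_to(.0,30); s=arm.read_state()
    print("width",s["width"],s["grip_force"],"F.e",s["wrist_force"]@e,s["wrist_force"],(s["tcp_pos"]-b)@e,s["time_s"])
E
```

```text
hit True moved 0.014591459635623761 bar offset along e 0.0008163172206123361 [-0.87424301 -0.82321878  1.34079442] 0.03975964092241645
width 0.010850246114530419 29.247153997421265 F.e -0.24211581455478987 [-0.06660468  0.2269309   1.12048803] 0.0007042266104078336 9.775
```

```bash
cat >> h.py <<'E'
def pinfix():
    f=np.load("fit.npz");yaw=float(f["yaw"]);return f["pin"]+frame(yaw)[0]*float(np.load("off.npz")["off"])*.95,yaw
def goto(a,speed=.05,**k):
    pin,yaw=pinfix(); T=tool(yaw,.33*max(a,0)/1.9)
    r=arm.move_l(bar(pin,yaw,a)-G*T[:,2],T,max_speed=speed,**k)
    s=arm.read_state();u=frame(yaw)[0];F=s["wrist_force"]
    g=s["tcp_pos"]+G*s["tool_rot"][:,2]-pin
    print("a %.2f t %.2f Fu %.1f Fz %.1f |F| %.1f w %.4f a_meas %.3f r %.4f"%(a,s["time_s"],F@u,F[2],np.linalg.norm(F),s["width"],np.arctan2(g[2],-(g@u))-np.arctan2(.037,.125),np.hypot(g@u,g[2])),r)
    if np.linalg.norm(F)>45: raise SystemExit("force")
    return r
E
python3 - <<'E'
from h import *
for a in np.arange(1.75,.14,-.15): goto(a)
cv2.imwrite("pics/s2.png",cv2.resize(arm.capture("scene")[120:270,240:420],None,fx=4,fy=4,interpolation=3))
E
```

```text
a 1.75 t 10.32 Fu 1.5 Fz 0.2 |F| 2.2 w 0.0111 a_meas 1.746 r 0.1307 False
a 1.60 t 10.85 Fu 2.8 Fz 4.4 |F| 5.6 w 0.0111 a_meas 1.597 r 0.1309 False
a 1.45 t 11.38 Fu 2.3 Fz 4.2 |F| 5.1 w 0.0106 a_meas 1.448 r 0.1302 False
a 1.30 t 11.92 Fu 0.2 Fz -0.3 |F| 1.0 w 0.0110 a_meas 1.295 r 0.1299 False
a 1.15 t 12.45 Fu -0.9 Fz -0.6 |F| 1.1 w 0.0107 a_meas 1.143 r 0.1301 False
a 1.00 t 12.98 Fu -1.5 Fz -2.3 |F| 2.8 w 0.0107 a_meas 0.995 r 0.1304 False
a 0.85 t 13.52 Fu -2.6 Fz -0.9 |F| 2.8 w 0.0109 a_meas 0.843 r 0.1305 False
a 0.70 t 14.05 Fu -2.4 Fz -1.8 |F| 3.4 w 0.0108 a_meas 0.695 r 0.1303 False
a 0.55 t 14.58 Fu -1.0 Fz -3.3 |F| 3.8 w 0.0108 a_meas 0.547 r 0.1301 False
a 0.40 t 15.12 Fu -1.2 Fz -5.3 |F| 5.5 w 0.0108 a_meas 0.396 r 0.1302 False
a 0.25 t 15.66 Fu -1.3 Fz -4.2 |F| 4.6 w 0.0106 a_meas 0.248 r 0.1304 False
```

View pics/s2.png

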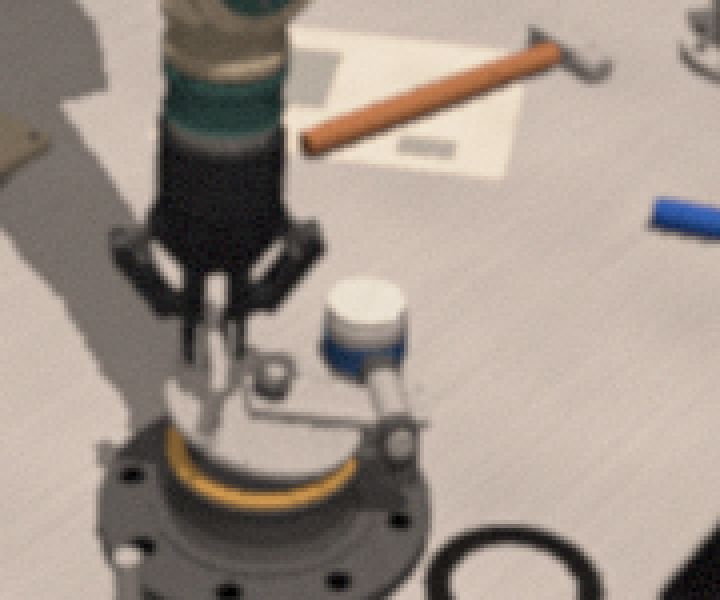

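The flap is nearly down at (265,420) in the crop, and the fingers still hold the bar at (215,330). Now I lower it slowly until it touches the seat.

```bash
python3 - <<'E'
from h import *
goto(.15,.03); goto(.07,.02)
print(goto(-.05,.008,force_limit=7))
arm.pause(.3); s=arm.read_state(); print(s["wrist_force"],s["tcp_pos"],s["time_s"])
for n in("scene",):
    im=arm.capture(n)[150:270,270:390]; cv2.imwrite("pics/s3.png",cv2.resize(im,None,fx=5,fy=5,interpolation=3))
E
```

```text
a 0.15 t 16.29 Fu -2.0 Fz -3.7 |F| 4.5 w 0.0109 a_meas 0.148 r 0.1304 False
a 0.07 t 16.96 Fu -3.1 Fz -2.3 |F| 4.0 w 0.0111 a_meas 0.069 r 0.1304 False
a -0.05 t 18.14 Fu 0.7 Fz 4.5 |F| 4.5 w 0.0107 a_meas -0.001 r 0.1303 True
True
[ 1.32477349 -0.63031741  5.79607981] [ 0.49750269 -0.16081208  0.11385614] 18.4417
```

View pics/s3.png

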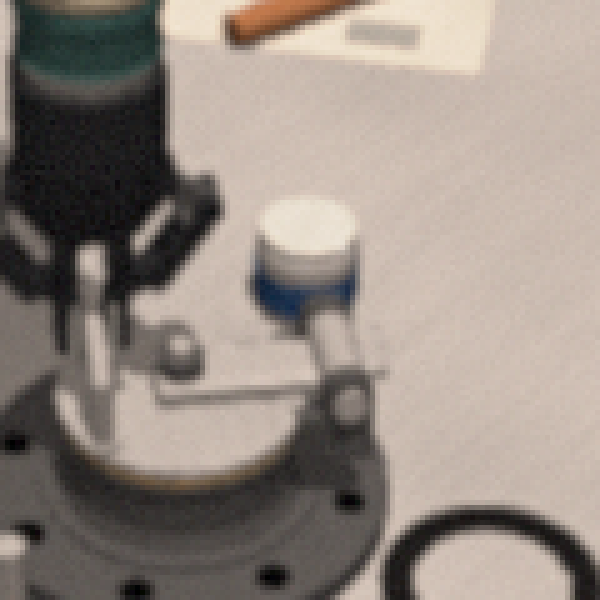

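The flap is closed on the seat ring: a measures about 0, the force rose by 7 N and no gap shows. I hold it there, then swing it up to 1.65.

```bash
python3 - <<'E'
from h import *
arm.pause(.8)
goto(.06,.02)
for a in np.arange(.2,1.56,.15): goto(a)
goto(1.65,.03); arm.pause(.4); goto(1.65,.03)
for n in("scene","top"): arm.capture(n)
np.set_printoptions(precision=1,suppress=True)
pin,yaw=pinfix()
for n in("scene","top"):
    r=arm.spot_point(n,"handle"); print(n,[x["pixel"] for x in r[:2]],[proj(n,bar(pin,yaw,a))[0] for a in(1.55,1.65,1.75)])
cv2.imwrite("pics/s4.png",cv2.resize(arm.capture("scene")[120:270,250:430],None,fx=4,fy=4,interpolation=3))
E
```

```text
a 0.06 t 19.99 Fu 0.3 Fz -7.2 |F| 8.7 w 0.0107 a_meas 0.057 r 0.1304 False
a 0.20 t 20.51 Fu -2.6 Fz -4.9 |F| 6.8 w 0.0107 a_meas 0.197 r 0.1306 False
a 0.35 t 21.05 Fu -4.5 Fz -3.5 |F| 6.5 w 0.0107 a_meas 0.345 r 0.1310 False
a 0.50 t 21.58 Fu -6.1 Fz -1.1 |F| 7.5 w 0.0108 a_meas 0.493 r 0.1316 False
a 0.65 t 22.12 Fu -8.9 Fz 1.8 |F| 9.7 w 0.0104 a_meas 0.640 r 0.1321 False
a 0.80 t 22.65 Fu -8.3 Fz 5.4 |F| 10.0 w 0.0111 a_meas 0.789 r 0.1329 False
a 0.95 t 23.18 Fu -9.2 Fz 9.3 |F| 13.1 w 0.0108 a_meas 0.939 r 0.1337 False
a 1.10 t 23.72 Fu -5.5 Fz 10.8 |F| 12.1 w 0.0106 a_meas 1.094 r 0.1335 False
a 1.25 t 24.25 Fu -3.7 Fz 6.6 |F| 7.7 w 0.0110 a_meas 1.248 r 0.1329 False
a 1.40 t 24.78 Fu -2.1 Fz 7.0 |F| 7.7 w 0.0110 a_meas 1.398 r 0.1324 False
a 1.55 t 25.32 Fu -1.1 Fz 5.1 |F| 5.7 w 0.0109 a_meas 1.554 r 0.1316 False
a 1.65 t 25.89 Fu 0.3 Fz 5.9 |F| 6.2 w 0.0106 a_meas 1.655 r 0.1310 False
a 1.65 t 26.54 Fu 0.5 Fz 5.6 |F| 6.2 w 0.0107 a_meas 1.653 r 0.1310 False
scene [[359.6, 180.5]] [array([352.7, 180.3]), array([357.6, 181.3]), array([362.2, 182.6])]
top [[319.9, 158.4]] [array([323.8, 163.2]), array([320.7, 161. ]), array([317.7, 159.1])]
```

View pics/s4.png

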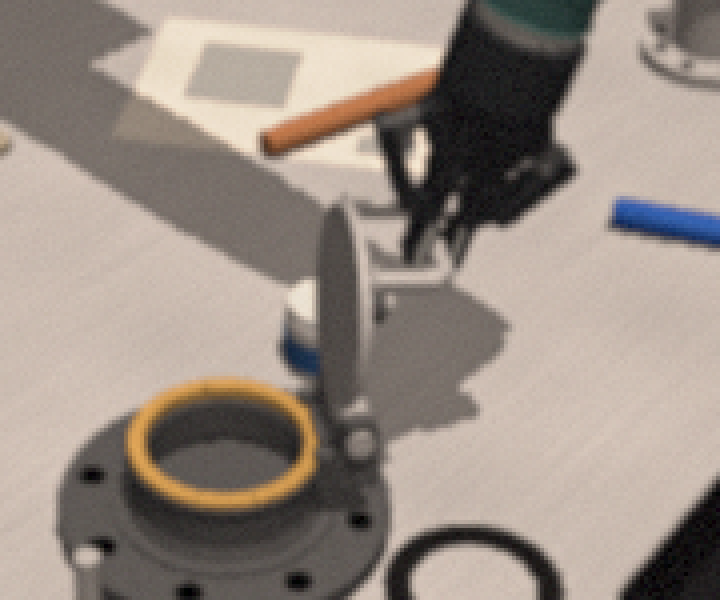

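The flap stands just past upright, the fingers still hold the bar at about (430,245) in the crop, and the bystanders look undisturbed. The measured angle is 1.653, so I'm handing in.

```bash
python3 -c "
from h import *
print(arm.read_state()['grip_force'],abs(arm.read_state()['joint_vel']).max()); print(arm.close_job())"
```

```text
32.7411425113678 0.0010609608624478001
the job is handed in; nothing more can be done
None
```

I lowered the flap gently onto its seat and held it there for over a second for the print. I then swung it back up and handed in still gripping it by the handle at 1.653 rad from the arm's readings (balance is 1.65), with nothing else visibly moved in the pictures.

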